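Level the paint-grinding slab and hold it down

TASK

Lay the spirit level in the low wooden frame on the stone grinding slab and press it down firmly there, then let go of it. The slab springs up at its knob end: push it down by the knob until its foot stands firmly on the steel pad below, and turn the knob until the bubble of the level lies between its two lines. The program finishes while still holding the knob and pressing the foot onto the pad with the bubble centred; leave the other things alone.

Things in the scene. Friction and masses are not known exactly. Their poses are not given: they have to be found in the camera images.
- level: spirit level, loose, 0.11 to 0.23 kg: aluminium bar with black ends, 120 long x 26 wide x 30 mm high, with a green vial rising 6.5 mm above the middle of its top. Origin: centre of the underside; x along the bar, z up. It starts lying flat on the table and may lie in the frame either way round
- bubble (a joint): where the white bubble (13 mm long) is in the vial, as an angle in rad: the bubble is 0.4 m x this value from the middle, positive toward the level's +x, and goes to the high end, so the value is the level's slope along its x (+x end up: positive); stops at +-0.04, settles in 1 s. Two black lines 9.5 mm either side of the middle: it lies between them within +-2.5 mm (0.00625 rad)
- stand: wooden base plate 350 x 170 x 12 mm of the slab with two steel uprights, fixed on the table. Origin on the table surface; x runs toward the knob end (plate from -160 to +190 mm), z up
- slab: stone slab 310 x 130 x 12 mm on a level axle. Origin on the axle, which is 45 mm above the table and 60 mm from the stand's origin on its -x side; x toward the knob (slab from -80 to +230 mm), y along the axle, z up; top face at z = 15 mm. A spring holds its knob end up 0.05 rad against a stop; 5 to 6 N down on the knob brings it level, more presses the foot on its pad
- bed (a point): on the slab's top face, middle of the wooden frame (battens 8 mm wide, 4 mm high) that takes the level: clear space inside 142 mm along the slab's x by 39 mm along its y. It lies 10 mm from the axle, so pressing there hardly tips the slab. Axes as the slab
- knob: black levelling knob on the slab. Origin on its axis, at the underside of its disc, 180 mm from the axle along the slab's x; z along the axis. Clockwise from above lengthens the foot 4 mm per rad, raising the pressed slab's slope by 0.022 rad per rad; stiff, stays where left. At the start the foot is too short: 0.5 to 1.5 rad clockwise is needed
- knob_grip (a point): point in the middle of the knob's wing, 27 mm above the knob's origin. The wing is 50 long (point x) x 14 thick (point y) and ends 15 mm above this point; it stands on a disc of 68 mm diameter whose top is 18 to 20 mm below this point, on which fingertips can push down. Turns with the knob
- foot: steel screw foot with a round rubber end (16 mm) under the knob. Origin: its lowest point. z up along the screw
- pad: steel disc 40 mm across and 10 mm high on the base plate under the foot. Origin: centre of its underside; how far it is sunk in the plate differs, by 1 mm or so. Its top is 10 mm above its origin
- tape_roll: roll of masking tape lying flat, 104 x 102 x 25 mm, bystander; origin under its centre
- eraser: white eraser 22 x 50 x 13 mm, bystander; origin under its centre
- charcoal_box: grey card box 115 x 60 x 23 mm, bystander; origin under its centre
- dropper: dropper bottle 34 x 34 x 102 mm standing, bystander; origin under its centre
- jar_1: black pigment jar 44 x 44 x 68 mm standing, bystander; origin under its centre
- jar_3: black pigment jar 44 x 44 x 66 mm standing, bystander; origin under its centre

How it is judged (in metres and radians):
On the way:
1. the spirit level lies in the frame on the slab and is pressed down there (over 4 N on the slab) (x of level in the frame of bed between -0.014 and 0.014 m and y of level in the frame of bed between -0.009 and 0.009 m and z of level in the frame of bed below 0.006 m and angle between the x axis of level and the x axis of bed, either way round below 0.15 rad and angle between the z axis of level and the z axis of bed, either way round below 0.09 rad and contact force between level and slab above 4 N), for 0.2 s.
At the end, for the whole second after the job is handed in: The level lies flat inside the frame on the slab, untouched by the robot; the fingers are on the knob (over 1 N), the foot is pressed on its pad with over 2 N, and the bubble is within 2.5 mm (0.00625 rad) of the middle (between the lines), all kept through the last second (x of level in the frame of bed between -0.014 and 0.014 m and y of level in the frame of bed between -0.009 and 0.009 m and z of level in the frame of bed below 0.003 m and angle between the x axis of level and the x axis of bed, either way round below 0.15 rad and angle between the z axis of level and the z axis of bed, either way round below 0.02 rad and contact force between level and slab above 0.3 N and contact force between each of the arm, the fingers and level below 0.2 N and contact force between the fingers and knob above 1 N and contact force between foot and pad above 2 N and value of joint bubble between -0.00625 and 0.00625 rad); the arm keeps its last pose, push and grip.
It fails at once if a bystander is shoved (moved over 30 mm) (distance of any of tape_roll, eraser, charcoal_box, dropper, jar_1, jar_3 from where it was at the start of the episode above 0.03 m).
It also fails if it takes over 64 s, if anything falls off the work surface, if the arm or the gripper's body presses on something with over 40 N, if the wrist force passes 120 N, or if a joint passes its speed limit or range.

ROBOT

A 6-joint arm with a two-finger parallel gripper is mounted at the origin on a cart in front of the work surface, level with it; the furniture and walls round the work are solid. World frame = base frame: x ahead of the robot, y to its left, z up, the work surface at z = 0. Lengths are in m, angles in degrees, forces in N, time in s.
With the tool pointing down it reaches from about 0.375 to 0.925 m from the base axis. Payload 5.7 kg.
Tool frame: the origin (TCP) lies between the finger pads; the fingertips stand 14 mm ahead of it and the grasp point (between the pads) lies 5 mm behind it; z points along the fingers, y is the line along which they close (so a half turn about z gives the same grasp; the last joint's range is limited). The gripper opens to 88 mm and grips with 3 to 60 N. Pads are 20 mm wide; open, the fingers measure 115 mm over their backs; the gripper's body (75 mm by 178 mm) begins 61 mm behind the grasp point.
Start: joints at [66.171, 20.558, 86.54, -0, 72.909, -6.595], TCP at [0.178, 0.573, 0.237] pointing down, gripper open.
Joint ranges: [-170.27, 170.27], [-57.76, 135], [12.27, 136.19], [-55.21, 235.2], [11.17, 155.16], [-170.74, 170.74]. Speed limits (degrees/s): [136.94, 136.94, 180, 180, 180, 180].

INTERFACE

Orientations are given as a 3x3 rotation matrix whose columns are the frame's x, y, z axes.
In Python, from bench import ctrl gives the robot as it stands.
- The arm moves only by the shell command python3 -m crank 'ROWS' [FORCE]. ROWS is JSON, a list of rows, each a list of 5 numbers: the shift along the tool's x, y, z each as a share of 0.05 m, from -1 to 1, then the turn about the tool's z as a share of 120 degrees, from -1 to 1, then the gripper command: -1 is shut, 1 is fully open, values between are in proportion. In form: [[tx, ty, tz, yaw, hand], ...]. A call has 1 to 20 rows; each row shifts and turns the commanded pose from where the row before left it, along the tool's axes as they then stand; what a row does not reach is not made up. A row lasts 1/8 s, in which the tool goes at most 62.5 mm and 10.7 degrees, less where a joint would pass 70% of its speed; a pose out of reach is approached as far as the arm can. A call with a number of a shift or a turn outside -1 to 1 is refused whole. A call with a gripper value outside its range is refused whole. The fingers move at their own pace and stop on an object; FORCE is the grip in N (left out, the last holds). Time passes only in rows, so rows that do not move let the fingers close. It gives the time, the measured TCP pose, the force, the opening and the grip force at its end, in the units of the state.
- ctrl.observe(): the state, without advancing time (a new reading comes with each control period).
- ctrl.camera(name): name is "scene" or "top"; returns the picture (420x560x3 uint8, red, green, blue); there is no depth.
- ctrl.camera_params(name): a dict with "camera_matrix" (3x3 intrinsics, pixels), "rvec" (rotation vector, rad) and "tvec" (3), from world to camera coordinates, as OpenCV has them. Camera axes: x right, y down, z forward; pixel columns grow to the right and rows downward; lengths in m; the calibration is good to about 2 mm. A picture is of the moment at which its call begins. camera_params takes no time and is no camera call.
- ctrl.finish_job(): hands the job in; it is judged then, once.
The state is a dict: "t": time; "qpos": joint angles; "joint_velocities": joint speeds; "effort": joint torques, N m; "ee_pos": TCP position; "eef_rot": TCP orientation; "wrist_force": force on the tool from outside, world axes, zero at the start; "moment": the same for the moment, N m; "finger_gap": opening from 0.0 (shut) to 1.0 (fully open); "grasp_force": force on a finger pad.
Only numpy, scipy, OpenCV 4.12 (cv2) and the standard library are available. Lean on these libraries where they do the work, as an engineer would, in place of code of your own. Each camera call takes 0.05 s, during which the arm holds its last target. There are 200 camera calls.

## Working session

There is one attempt and no reset: what is moved stays moved. The work goes in short steps, Python scripts to look and compute and a shell command to move; the robot and the scene stay as the last step left them, time stands still between calls to the robot, and variables do not carry over. Pictures are saved under pics/ and viewed, at most 10 in all, crops included, and the job is handed in when it is done.

```bash
ls; mkdir -p pics; python3 - <<'E'
from bench import ctrl
import cv2
for n in("scene","top"):
    im=ctrl.camera(n); cv2.imwrite(f"pics/{n}0.png",im[:,:,::-1]); print(ctrl.camera_params(n))
s=ctrl.observe(); print(s)
E
```

```text
pics
{'camera_matrix': array([[437.92900894,   0.        , 278.73362353],
       [  0.        , 437.92900894, 207.9490829 ],
       [  0.        ,   0.        ,   1.        ]]), 'rvec': array([ 2.15296776, -1.18427414,  0.4791572 ]), 'tvec': array([-0.33890065,  0.21618485,  1.00723687])}
{'camera_matrix': array([[540.87627599,   0.        , 277.89060345],
       [  0.        , 540.87627599, 205.06771357],
       [  0.        ,   0.        ,   1.        ]]), 'rvec': array([ 2.16582989, -2.16780921,  0.12810957]), 'tvec': array([-0.08972412,  0.51225948,  1.3367613 ])}
{'t': 0.1, 'qpos': array([ 6.61709688e+01,  2.05938725e+01,  8.65906158e+01, -2.84730057e-04,
        7.29089093e+01, -6.59326257e+00]), 'joint_velocities': array([-0.04502391, -0.08095703, -0.10752837, -0.00881565, -0.04348584,
       -0.03358398]), 'effort': array([ 1.17246203e-03, -5.16353273e+01, -2.71406186e+01,  6.77655009e-02,
        2.75912503e-02, -4.72440126e-05]), 'ee_pos': array([0.17753978, 0.57252131, 0.23590738]), 'eef_rot': array([[-9.55093945e-01,  2.96302425e-01, -6.54227382e-04],
       [ 2.96303092e-01,  9.55092796e-01, -1.49305602e-03],
       [ 1.82451740e-04, -1.61985836e-03, -9.99998671e-01]]), 'wrist_force': array([ 0.1113692,  0.2994707, -0.1200007]), 'moment': array([-0.00702466, -0.00943984,  0.00773545]), 'grasp_force': 0.0, 'finger_gap': 0.9990869383310853}
```

View pics/top0.png

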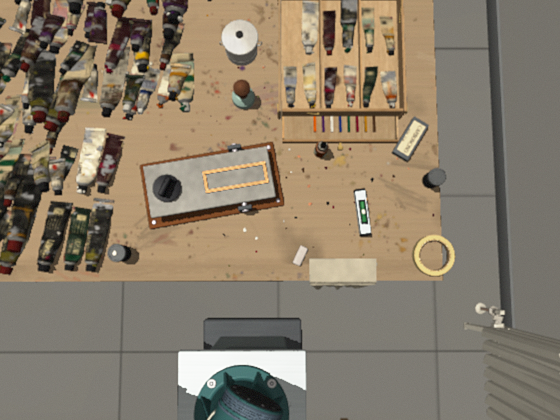

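View pics/scene0.png

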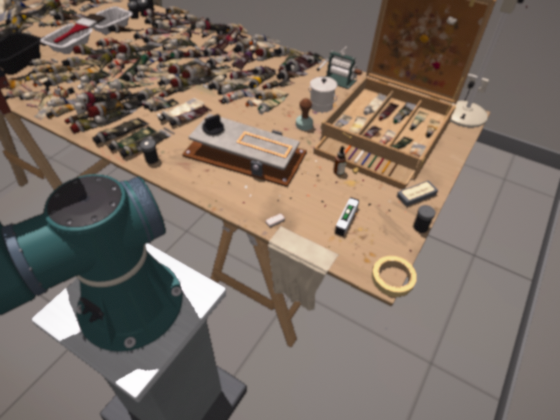

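The top view shows the level at about (363,213), the slab with its frame centred near (236,177), the knob at (167,187), and the eraser near (300,256). Next I'll take zoomed crops to get precise pixels.

```bash
cat > h.py <<'E'
import numpy as np, cv2
from bench import ctrl
def unproj(name,uv,z):
    p=ctrl.camera_params(name);R,_=cv2.Rodrigues(p["rvec"]);K=p["camera_matrix"]
    c=-R.T@p["tvec"].ravel();d=(R.T@np.linalg.inv(K)@np.c_[np.atleast_2d(uv),np.ones(len(np.atleast_2d(uv)))].T).T
    return c+d*((z-c[2])/d[:,2])[:,None]
def proj(name,P):
    p=ctrl.camera_params(name);return cv2.projectPoints(np.atleast_2d(P).astype(float),p["rvec"],p["tvec"],p["camera_matrix"],None)[0][:,0]
def toolshift(target,yaw_axis=None):
    s=ctrl.observe();R=s["eef_rot"];return R.T@(np.array(target)-s["ee_pos"])/0.05
E
python3 - <<'E'
from h import *
a=cv2.imread("pics/top0.png")
A=cv2.resize(a[135:235,135:295],None,fx=5,fy=5,interpolation=cv2.INTER_CUBIC)
cv2.imwrite("pics/c1.png",A)
B=cv2.resize(a[180:245,340:390],None,fx=8,fy=8,interpolation=cv2.INTER_CUBIC)
cv2.imwrite("pics/c2.png",B)
E
```

```text
(no output)
```

View pics/c1.png

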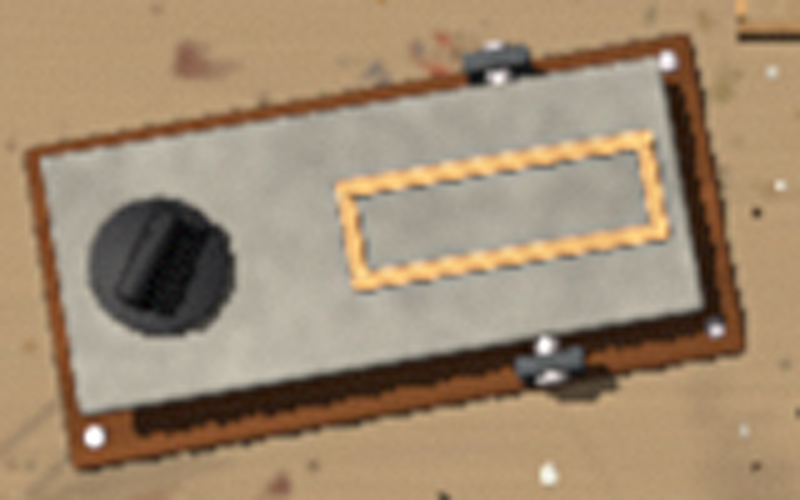

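View pics/c2.png

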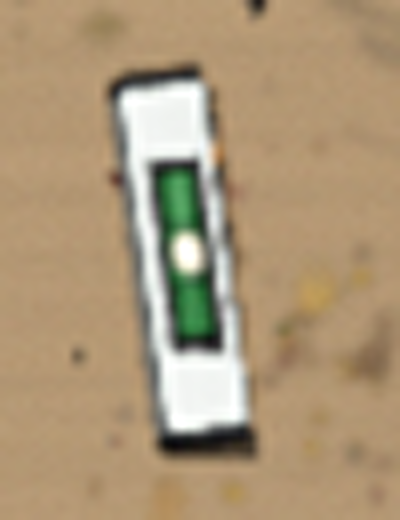

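The crops show the slab corners at (40,158), (660,62), (703,308) and (82,412), with the frame and the knob wing clear. The level's top corners are at (110,80), (200,68), (252,440) and (163,452). I'll fit the poses now.

```bash
cat > fit.py <<'E'
from h import *
from scipy.optimize import least_squares
def up(U,s,o): return (np.array(U,float)+.5)/s-.5+np.array(o)
sl=up([(40,158),(660,62),(703,308),(82,412)],5,(135,135))
fr=up([(336,185),(652,132),(668,237),(357,290)],5,(135,135))
lv=up([(110,80),(200,68),(254,443),(163,452)],8,(340,180))
p=ctrl.camera_params("top");R,_=cv2.Rodrigues(p["rvec"]);print("cam",-R.T@p["tvec"].ravel())
def slabpts(q,P): # q: axle origin x,y, yaw; slope 0.05 (+x up)
    a=q[2];t=0.05;Rz=np.array([[np.cos(a),-np.sin(a),0],[np.sin(a),np.cos(a),0],[0,0,1]])
    Ry=np.array([[np.cos(t),0,-np.sin(t)],[0,1,0],[np.sin(t),0,np.cos(t)]])
    return np.array([q[0],q[1],.045])+(Rz@Ry@np.array(P,float).T).T
# image: left=knob=+x slab ; up in image = world x
q0=[.42,-.06,1.7]
S=[(.23,-.065,.015),(-.08,-.065,.015),(-.08,.065,.015),(.23,.065,.015)]
bx=None
def F(fx): # frame outer corners about centre fx
    hx,hy=.079,.0275
    return [(fx+hx,-hy,.019),(fx-hx,-hy,.019),(fx-hx,hy,.019),(fx+hx,hy,.019)]
best=None
for fx in(.01,-.01):
    r=least_squares(lambda q:(proj("top",slabpts(q,S+F(fx)))-np.r_[sl,fr]).ravel(),q0)
    print(fx,r.x,r.cost,"deg",np.degrees(r.x[2]));print(r.fun.reshape(-1,2).round(2).tolist())
    if best is None or r.cost<best[0]:best=(r.cost,r.x,fx)
q,fx=best[1:]
print("bed",slabpts(q,[(fx,0,.015)]),"knob0",slabpts(q,[(.18,0,.015)]))
L=unproj("top",lv,.03);print("level",L.mean(0),np.linalg.norm(L[0]-L[3]),np.linalg.norm(L[0]-L[1]),np.degrees(np.arctan2(*( (L[0]+L[1]-L[2]-L[3])[[1,0]]))))
print("slab yaw",np.degrees(q[2]),"state yaw tool x",ctrl.observe()["eef_rot"][:2,0])
print("level scene px",proj("scene",[[*L.mean(0)[:2],.03]]),"knob",proj("scene",slabpts(q,[(.18,0,.057)])))
E
python3 fit.py
```

```text
cam [ 0.35980586 -0.08151295  1.38610474]
0.01 [0.58016767 0.00615293 1.74408822] 1.7423812290871707 deg 99.92889436128814
[[0.06, -0.34], [0.06, -1.02], [0.45, 0.49], [-0.52, 0.68], [0.06, -0.47], [-0.05, -0.12], [0.55, 0.41], [-0.6, 0.3]]
-0.01 [0.57856544 0.01600019 1.74394529] 66.97957716684117 deg 99.92070488644578
[[-3.96, 0.29], [-3.87, -0.39], [-3.52, 1.14], [-4.59, 1.33], [4.11, -1.14], [3.91, -0.76], [4.51, -0.26], [3.46, -0.4]]
bed [[0.57857483 0.01525239 0.06048105]] knob0 [[0.54929906 0.18249694 0.0689775 ]]
level [ 0.49423619 -0.30295116  0.03      ] 0.1187080089759849 0.028858817680000495 7.068180119325186
slab yaw 99.92889436128814 state yaw tool x [-0.95509395  0.29630309]
level scene px [[346.55833479 212.0036896 ]] knob [[212.15812742 116.96821001]]
```

```bash
python3 -m crank '[[-0.8,-0.95,0,0,1],[-0.8,-0.95,0,0,1],[-0.8,-0.95,0,0,1],[-0.8,-0.95,0,0,1],[-0.8,-0.95,0,0,1],[-0.8,-0.95,0,0,1],[-0.8,-0.95,0,0,1],[-0.8,-0.95,0,0,1],[-0.8,-0.95,0,0,1],[-0.8,-0.95,0,0,1],[-0.53,-0.89,0.1,0,1],[-0.53,-0.89,0.1,0,1],[-0.53,-0.89,0.1,0,1],[-0.53,-0.89,0.1,0,1],[-0.53,-0.89,0.1,0,1],[-0.53,-0.89,0.1,0,1],[0,0,0.2,-0.068,1],[0,0,0.2,-0.068,1],[0,0,0.2,-0.068,1],[0,0,0,0,1]]' 10
python3 - <<'E'
from fit import *
s=ctrl.observe();print("tcp",s["ee_pos"],"psi",np.degrees(np.arctan2(s["eef_rot"][1,1],s["eef_rot"][0,1])),"shift",toolshift([.4942,-.3030,.1]))
# wing overlay on the first picture
a=cv2.imread("pics/top0.png")
im=cv2.resize(a[155:215,140:200],None,fx=6,fy=6,interpolation=cv2.INTER_CUBIC)
ims=[]
for phi in(45,50):  # wing angle from slab x
    j=im.copy();f=np.radians(phi)
    c=np.array([np.cos(f),np.sin(f)]);n=np.array([-np.sin(f),np.cos(f)])
    P=[]
    for z in(.015+.042,.015+.008):
        P+=[[*(np.array([.18,0])+u*.025*c+v*.007*n),z] for u,v in((1,1),(1,-1),(-1,-1),(-1,1))]
    X=(proj("top",slabpts(q,P))-[140,155]+.5)*6-.5
    for k in(0,4): cv2.polylines(j,[X[k:k+4].round().astype(int)],True,[(0,255,255),0,0,0,(0,0,255)][k],1)
    ims.append(j)
cv2.imwrite("pics/wing.png",np.hstack(ims))
E
```

```text
t: 2.6
ee_pos: [0.491, -0.3007, 0.1756]
eef_rot: [[-0.992, -0.125, -0.002], [-0.125, 0.992, 0.001], [0.002, 0.002, -1.0]]
wrist_force: [0.3, -0.7, 0.0]
finger_gap: 1.0
grasp_force: 0.0
cam [ 0.35980586 -0.08151295  1.38610474]
0.01 [0.58016767 0.00615293 1.74408822] 1.7423812290871707 deg 99.92889436128814
[[0.06, -0.34], [0.06, -1.02], [0.45, 0.49], [-0.52, 0.68], [0.06, -0.47], [-0.05, -0.12], [0.55, 0.41], [-0.6, 0.3]]
-0.01 [0.57856544 0.01600019 1.74394529] 66.97957716684117 deg 99.92070488644578
[[-3.96, 0.29], [-3.87, -0.39], [-3.52, 1.14], [-4.59, 1.33], [4.11, -1.14], [3.91, -0.76], [4.51, -0.26], [3.46, -0.4]]
bed [[0.57857483 0.01525239 0.06048105]] knob0 [[0.54929906 0.18249694 0.0689775 ]]
level [ 0.49423619 -0.30295116  0.03      ] 0.1187080089759849 0.028858817680000495 7.068180119325186
slab yaw 99.92889436128814 state yaw tool x [-0.99218176 -0.12478793]
level scene px [[346.55833479 212.0036896 ]] knob [[212.15812742 116.96821001]]
tcp [ 0.4910434  -0.30073849  0.17562083] psi 97.16834158829317 shift [-0.05975542 -0.05535223  1.51221723]
```

View pics/wing.png

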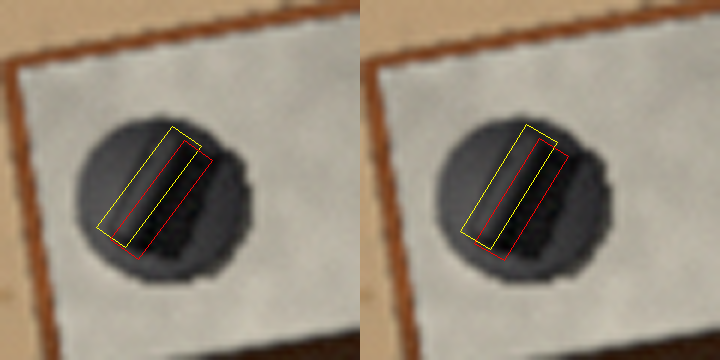

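The wireframe matches the wing best at about 50° from the slab's x, so the wing points along roughly 150° in the world. Now I'll grasp the level.

```bash
python3 -m crank '[[-0.06,-0.055,0.5,0,1],[0,0,0.6,0,1],[0,0,0.6,0,1],[0,0,0.6,0,1],[0,0,0.5,0,1],[0,0,0.24,0,1],[0,0,0,0,1],[0,0,0,0,-1],[0,0,0,0,-1],[0,0,0,0,-1],[0,0,0,0,-1],[0,0,0,0,-1],[0,0,0,0,-1]]' 15
python3 - <<'E'
from h import *
s=ctrl.observe();print(s["ee_pos"],s["finger_gap"]*88,s["grasp_force"])
E
```

```text
t: 4.22
ee_pos: [0.4951, -0.3036, 0.0247]
eef_rot: [[-0.992, -0.126, -0.0], [-0.126, 0.992, -0.0], [0.0, -0.0, -1.0]]
wrist_force: [-0.3, 0.7, -0.3]
finger_gap: 0.353
grasp_force: 0.0
[ 0.49511222 -0.30363728  0.02468733] 31.074387113089266 0.0
```

```bash
python3 -m crank '[[0,0,0,0,-1],[0,0,0,0,-1],[0,0,0,0,-1],[0,0,0,0,-1],[0,0,-0.5,0,-1],[0,0,-0.8,0,-1],[0,0,-0.8,0,-1],[0,0,-0.8,0,-1],[0,0,-0.6,0,-1],[0,0,0,0.0808,-1],[0,0,0,0.0808,-1],[0,0,0,0.0808,-1],[0,0,0,0.0808,-1],[0,0,0,0.0808,-1],[0,0,0,0.0808,-1],[0,0,0,0.0808,-1],[0,0,0,0.0808,-1],[0,0,0,0.0808,-1],[0,0,0,0,-1]]' 15
python3 - <<'E'
from h import *
s=ctrl.observe();print(s["ee_pos"],s["finger_gap"]*88,s["grasp_force"],np.degrees(np.arctan2(s["eef_rot"][1,1],s["eef_rot"][0,1])),toolshift([.5786,.0153,.2]))
E
```

```text
t: 6.6
ee_pos: [0.4946, -0.3031, 0.1992]
eef_rot: [[-0.175, 0.985, -0.001], [0.985, 0.175, 0.001], [0.001, -0.001, -1.0]]
wrist_force: [0.8, -0.2, -2.1]
finger_gap: 0.292
grasp_force: 15.0
[ 0.49464828 -0.30311612  0.19919701] 25.6931827907301 14.998675435781479 10.072320402108511 [ 5.9765407   2.76690298 -0.01236595]
```

```bash
python3 -m crank '[[0.4,0.2,0,0,-1],[0.8,0.37,0,0,-1],[0.8,0.37,0,0,-1],[0.8,0.37,0,0,-1],[0.8,0.37,0,0,-1],[0.8,0.37,0,0,-1],[0.8,0.37,0,0,-1],[0.78,0.35,0,0,-1],[0,0,0.8,0,-1],[0,0,0.6,0,-1],[0,0,0,0,-1],[0,0,0,0,-1]]' 15
python3 - <<'E'
from h import *
s=ctrl.observe();print(s["ee_pos"],np.degrees(np.arctan2(s["eef_rot"][1,1],s["eef_rot"][0,1])),toolshift([.5786,.0153,.0847]))
a=ctrl.camera("top");b=ctrl.camera("scene")
A=cv2.resize(a[135:235,135:295],None,fx=3,fy=3,interpolation=cv2.INTER_CUBIC);B=cv2.resize(b[90:190,170:320],None,fx=3,fy=3,interpolation=cv2.INTER_CUBIC)
B=cv2.resize(B,(480,300));cv2.imwrite("pics/place.png",np.vstack([A,B])[:,:,::-1])
E
```

```text
t: 8.1
ee_pos: [0.5802, 0.0153, 0.1306]
eef_rot: [[-0.175, 0.985, 0.001], [0.985, 0.175, 0.0], [-0.0, 0.001, -1.0]]
wrist_force: [0.0, 0.2, -2.1]
finger_gap: 0.297
grasp_force: 15.0
[0.58018223 0.01531091 0.13060068] 10.051720466097082 [ 0.00545045 -0.03204518  0.91798347]
```

View pics/place.png

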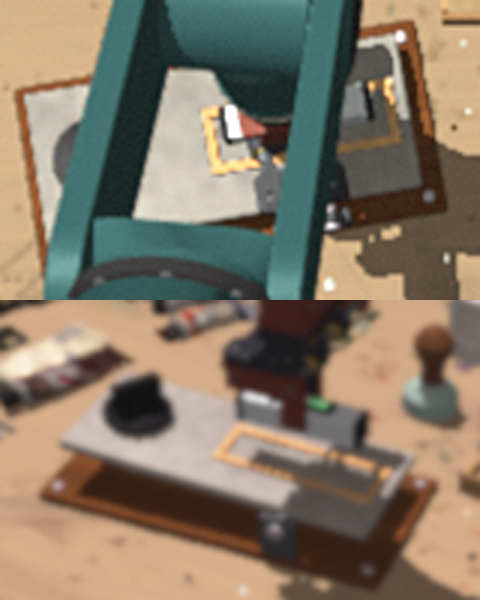

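The level hangs level and lined up over the frame. I'll lower it and press.

```bash
python3 -m crank '[[0,-0.03,0.4,0,-1],[0,0,0.3,0,-1],[0,0,0.13,0,-1],[0,0,0,0,-1],[0,0,0.04,0,-1],[0,0,0.04,0,-1],[0,0,0.04,0,-1],[0,0,0,0,-1],[0,0,0,0,-1]]' 15
```

```text
t: 9.32
ee_pos: [0.579, 0.0142, 0.0844]
eef_rot: [[-0.174, 0.985, 0.002], [0.985, 0.174, -0.001], [-0.001, 0.002, -1.0]]
wrist_force: [-4.7, -1.7, 15.8]
finger_gap: 0.299
grasp_force: 15.0
```

```bash
python3 -m crank '[[0,0,0,0,-1],[0,0,0,0,-1],[0,0,0,0,-1],[0,0,-0.06,0,-1],[0,0,0,0,0.3],[0,0,0,0,0.3],[0,0,0,0,0.3],[0,0,0,0,0.3],[0,0,0,0,0.3],[0,0,-0.4,0,0.3],[0,0,-0.8,0,0.3],[0,0,-0.8,0,0.3],[0,0,-0.4,0,0.3],[0,0,0,0,0.3]]' 15
python3 - <<'E'
from h import *
s=ctrl.observe();R=s["eef_rot"];psi=np.degrees(np.arctan2(R[1,1],R[0,1]));print(s["ee_pos"],psi,s["wrist_force"],"shift before yaw",toolshift([.5491,.1830,.13]),"yaw rows",(psi-60)/120,s["qpos"][5])
E
```

```text
t: 11.08
ee_pos: [0.5795, 0.0145, 0.2068]
eef_rot: [[-0.173, 0.985, 0.004], [0.985, 0.173, -0.0], [-0.001, 0.004, -1.0]]
wrist_force: [-0.1, -0.5, -0.4]
finger_gap: 0.648
grasp_force: 0.0
[0.57946552 0.01450319 0.20681927] 9.98442721675892 [-0.14490578 -0.54658502 -0.4073234 ] shift before yaw [ 3.42586264 -0.01935659  1.53260123] yaw rows -0.41679643986034237 -15.371547459774593
```

```bash
python3 -m crank '[[0.5,0,0,0,0.3],[0.9,0,0,0,0.3],[0.9,0,0,0,0.3],[0.7,0,0,0,0.3],[0.42,-0.02,0,0,0.3],[0,0,0,-0.0695,0.3],[0,0,0.2,-0.0695,0.3],[0,0,0.2,-0.0695,0.3],[0,0,0.2,-0.0695,0.3],[0,0,0.2,-0.0695,0.3],[0,0,0.2,-0.0695,0.3],[0,0,0.2,0,0.3],[0,0,0,0,0.3],[0,0,0,0,0.3]]' 15
python3 - <<'E'
from h import *
s=ctrl.observe();R=s["eef_rot"];psi=np.degrees(np.arctan2(R[1,1],R[0,1]));print(s["ee_pos"],psi,s["wrist_force"],"shift",toolshift([.5491,.1825,.1]))
a=ctrl.camera("top");b=ctrl.camera("scene")
A=cv2.resize(a[135:235,135:295],None,fx=3,fy=3,interpolation=cv2.INTER_CUBIC);B=cv2.resize(b[90:190,170:320],None,fx=3,fy=3,interpolation=cv2.INTER_CUBIC)
B=cv2.resize(B,(480,300));cv2.imwrite("pics/knob.png",np.vstack([A,B])[:,:,::-1])
E
```

```text
t: 12.82
ee_pos: [0.5477, 0.1828, 0.1452]
eef_rot: [[-0.865, 0.501, 0.0], [0.501, 0.865, -0.0], [-0.0, -0.0, -1.0]]
wrist_force: [0.3, 0.4, 0.1]
finger_gap: 0.649
grasp_force: 0.0
[0.54774287 0.18275109 0.14518009] 59.930427816020256 [0.25983609 0.395255   0.0731394 ] shift [-0.02593219  0.00937001  0.90360272]
```

View pics/knob.png

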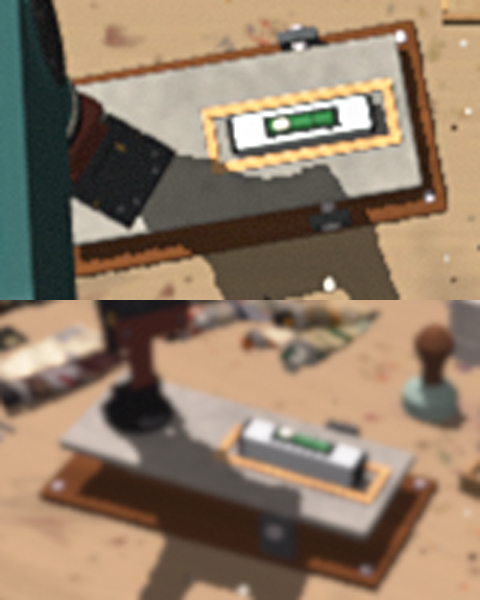

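The level lies well inside the frame at crop (300,125), and its bubble sits toward the knob as expected. Now I'll grip the wing.

```bash
python3 -m crank '[[-0.02,0,0.4,0,0.3],[0,0,0.4,0,0.3],[0,0,0.2,0,0.3],[0,0,0,0,0.3],[0,0,0,0,-1],[0,0,0,0,-1],[0,0,0,0,-1],[0,0,0,0,-1],[0,0,0,0,-1],[0,0,0,0,-1],[0,0,0,0,-1]]' 30
```

```text
t: 14.3
ee_pos: [0.5491, 0.1823, 0.0952]
eef_rot: [[-0.866, 0.5, 0.001], [0.5, 0.866, 0.0], [-0.001, 0.001, -1.0]]
wrist_force: [2.3, 1.3, 2.3]
finger_gap: 0.167
grasp_force: 30.7
```

```bash
python3 -m crank '[[0,0,0.06,0,-1],[0,0,0.06,0,-1],[0,0,0.06,0,-1],[0,0,0,0,-1],[0,0,0,0,-1]]' 30; python3 -m crank '[[0,0,0.04,0,-1],[0,0,0.04,0,-1],[0,0,0,0,-1],[0,0,0,0,-1]]' 30
```

```text
t: 14.92
ee_pos: [0.5489, 0.1839, 0.0868]
eef_rot: [[-0.866, 0.5, 0.001], [0.5, 0.866, 0.002], [0.0, 0.002, -1.0]]
wrist_force: [2.4, 8.5, 8.2]
finger_gap: 0.16
grasp_force: 30.0
t: 15.42
ee_pos: [0.5488, 0.1844, 0.0833]
eef_rot: [[-0.866, 0.5, 0.001], [0.5, 0.866, 0.003], [0.0, 0.003, -1.0]]
wrist_force: [-0.0, 10.6, 13.1]
finger_gap: 0.156
grasp_force: 31.5
```

```bash
python3 -m crank '[[0.015,0.026,0.02,0,-1],[0,0,0.02,0,-1],[0,0,0,0,-1],[0,0,0,0,-1],[0,0,0,0,-1]]' 30; python3 - <<'E'
from h import *
a=ctrl.camera("top");b=ctrl.camera("scene")
A=cv2.resize(a[135:235,135:295],None,fx=3,fy=3,interpolation=cv2.INTER_CUBIC)
B=cv2.resize(b[90:190,170:320],(480,300),interpolation=cv2.INTER_CUBIC);cv2.imwrite("pics/press.png",np.vstack([A,B])[:,:,::-1])
np.save("pics/press_top.npy",a)
E
```

```text
t: 16.05
ee_pos: [0.5488, 0.1847, 0.0825]
eef_rot: [[-0.867, 0.499, 0.001], [0.499, 0.867, 0.001], [-0.001, 0.001, -1.0]]
wrist_force: [-2.6, 5.6, 25.0]
finger_gap: 0.16
grasp_force: 32.4
```

View pics/press.png

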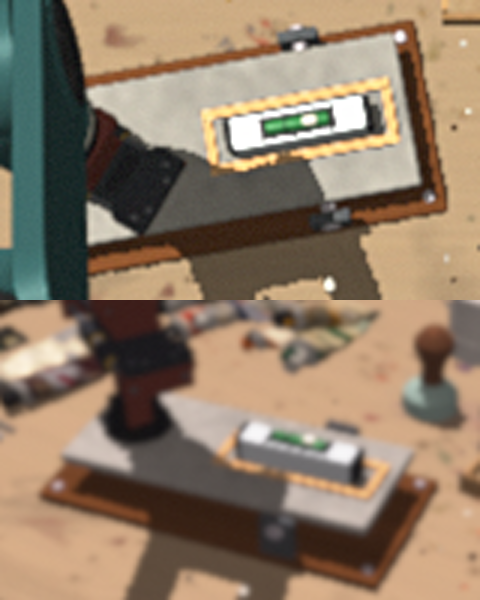

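The foot is on the pad: the force jumped to 25 N and the bubble went to the far end, crop (309,120) against the vial middle at about (297,123). I'll write a bubble measurement and start turning clockwise, raising the tool as the foot lengthens.

```bash
cat > bub.py <<'E'
from h import *
def bub(a):
    c=a[150:200,195:285].astype(int);r,g,b=c[...,0],c[...,1],c[...,2]
    m=((g>r+25)&(g>b+15)).astype(np.uint8)
    n,lab,st,_=cv2.connectedComponentsWithStats(m,connectivity=8)
    k=np.isin(lab,[i for i in range(1,n) if st[i,4]>=4])
    yx=np.argwhere(k);w=unproj("top",yx[:,::-1]+[195,150],.093)[:,:2]
    x=np.array([np.cos(1.74409),np.sin(1.74409)]);y=np.array([-x[1],x[0]])
    lo,hi=np.percentile(w@x,[1,99]);cy=np.median(w@y);mid=(lo+hi)/2
    G=np.argwhere(np.ones(m.shape));W=unproj("top",G[:,::-1]+[195,150],.093)[:,:2]
    al,ac=W@x-mid,W@y-cy;sel=(abs(al)<(hi-lo)/2+.001)&(abs(ac)<.004)
    wh=np.clip(r.ravel()-60,0,None)*sel  # vial green has low red
    red=r.ravel()[sel];
    return dict(len=hi-lo,bubble_mm=1e3*(wh*al).sum()/wh.sum(),rmax=red.max(),rmed=np.median(red),slope=(wh*al).sum()/wh.sum()/.4)
if __name__=="__main__":
    print(bub(ctrl.camera("top")))
E
python3 - <<'E'
from bub import *
print(bub(np.load("pics/press_top.npy")));print(ctrl.observe()["qpos"][5])
E
python3 -m crank '[[0,0,-0.01,0.04,-1],[0,0,-0.01,0.08,-1],[0,0,-0.013,0.08,-1],[0,0,-0.013,0.05,-1],[0,0,0,0,-1],[0,0,0,0,-1]]' 30
```

```text
{'len': np.float64(0.0513512380372423), 'bubble_mm': np.float64(-4.989561935162992), 'rmax': np.int64(255), 'rmed': np.float64(99.0), 'slope': np.float64(-0.01247390483790748)}
-48.32983839552811
t: 16.9
ee_pos: [0.5494, 0.1848, 0.0847]
eef_rot: [[-0.5, 0.866, 0.002], [0.866, 0.5, 0.001], [-0.0, 0.003, -1.0]]
wrist_force: [-0.2, 5.0, 21.3]
finger_gap: 0.154
grasp_force: 32.8
```

```bash
sed -i 's/r.ravel()-60/r.ravel()-150/' bub.py; python3 -m crank '[[0,0,0,0,-1],[0,0,0,0,-1],[0,0,0,0,-1],[0,0,0,0,-1],[0,0,0,0,-1],[0,0,0,0,-1],[0,0,0,0,-1],[0,0,0,0,-1]]' 30; python3 - <<'E'
from bub import *
print(bub(np.load("pics/press_top.npy")));a=ctrl.camera("top");print(bub(a))
A=cv2.resize(np.load("pics/press_top.npy")[150:200,195:285],None,fx=5,fy=5,interpolation=cv2.INTER_CUBIC);B=cv2.resize(a[150:200,195:285],None,fx=5,fy=5,interpolation=cv2.INTER_CUBIC)
cv2.imwrite("pics/b.png",np.vstack([A,B])[:,:,::-1])
E
```

```text
t: 17.9
ee_pos: [0.5494, 0.1848, 0.0846]
eef_rot: [[-0.5, 0.866, 0.002], [0.866, 0.5, 0.001], [-0.0, 0.003, -1.0]]
wrist_force: [-0.6, 5.7, 21.6]
finger_gap: 0.16
grasp_force: 32.8
{'len': np.float64(0.0513512380372423), 'bubble_mm': np.float64(-10.046694856680483), 'rmax': np.int64(255), 'rmed': np.float64(99.0), 'slope': np.float64(-0.025116737141701206)}
{'len': np.float64(0.05138654917897426), 'bubble_mm': np.float64(-5.157353806317861), 'rmax': np.int64(255), 'rmed': np.float64(90.0), 'slope': np.float64(-0.01289338451579465)}
```

View pics/b.png

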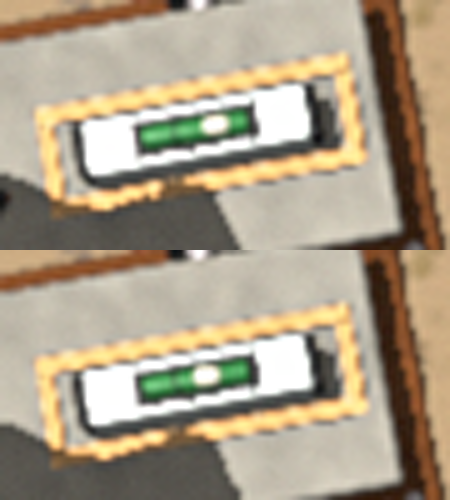

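The measurement agrees with the picture: bubble at (207,375) against the vial middle at (196,378), about -5 mm. That calls for roughly 32° more clockwise.

```bash
python3 -m crank '[[0,0,-0.007,0.04,-1],[0,0,-0.013,0.08,-1],[0,0,-0.013,0.08,-1],[0,0,-0.012,0.067,-1],[0,0,0,0,-1],[0,0,0,0,-1],[0,0,0,0,-1],[0,0,0,0,-1],[0,0,0,0,-1],[0,0,0,0,-1],[0,0,0,0,-1],[0,0,0,0,-1],[0,0,0,0,-1],[0,0,0,0,-1],[0,0,0,0,-1],[0,0,0,0,-1]]' 30; python3 bub.py
```

```text
t: 19.95
ee_pos: [0.5503, 0.1847, 0.0869]
eef_rot: [[0.035, 0.999, 0.004], [0.999, -0.035, 0.001], [0.002, 0.004, -1.0]]
wrist_force: [1.2, 4.8, 19.0]
finger_gap: 0.16
grasp_force: 32.9
{'len': np.float64(0.05009543354122994), 'bubble_mm': np.float64(-0.3426012314856395), 'rmax': np.int64(255), 'rmed': np.float64(85.5), 'slope': np.float64(-0.0008565030787140987)}
```

```bash
python3 - <<'E'
from bub import *
r=bub(ctrl.camera("top"));s=ctrl.observe();print(r,s["wrist_force"],s["grasp_force"])
if abs(r["bubble_mm"])<1.3 and s["wrist_force"][2]>14: print(ctrl.finish_job())
E
```

```text
{'len': np.float64(0.050405941839770055), 'bubble_mm': np.float64(-0.6389216661783943), 'rmax': np.int64(255), 'rmed': np.float64(86.5), 'slope': np.float64(-0.0015973041654459854)} [ 0.45448622  4.17770236 19.72866304] 32.931431364347645
the job is handed in; nothing more can be done
None
```

The job is handed in at about 20 s: the level lies in the frame and was pressed at about 16 N at the wrist, the gripper still holds the knob with about 20 N down on it, and the bubble measured 0.6 mm from the middle; foot force was not measured directly, and no verdict came back.

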